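# Press the raised orange cap home and log it

### The job

On the carrier plate one orange cap still stands up on its black stem: with the fingertips, press it gently straight down until it is fully seated, level with the other orange caps, and then press the green button on the counter box fully down and let it spring back, to log the part. Touch no other cap or module on the plate (the raised white one is left for rework) and neither of the other two buttons, and leave the loose things on the table where they lie; pull up or lift nothing, and finish with the hand clear of everything.

Things in the scene. Friction and masses are not known exactly. Their poses are not given: they have to be found in the camera images.
- carrier: aluminium carrier plate 180 x 260 x 4 mm flat on the table, fixed for the job; origin at the centre of its underside, x across its short side, y along its long side, z up. Six modules stand on it in 2 rows of 3, 85 mm apart in x and 80 mm in y, their sides parallel to the plate's; which module is in which place varies
- raised_orange: the module to finish: white housing 54 x 54 x 18 mm fixed on the plate (origin under its centre, z up) with the orange cap that stands up on a black stem; pressed fully down its cap's top lies 30 mm above this origin (34 mm above the table), level with the seated caps
- raised_orange_top (a point): centre of the top face (42 x 42 mm, flat) of that raised orange cap, moves with it; z up, x and y along the cap's sides. 15 to 18 mm higher than the seated caps at the start
- raised_orange_cap (a joint): how far that orange cap has been pressed, m: 0 to 0.003 at the start, 0.018 fully down on its housing (hard stop). It slides straight down against a steady friction of about 4 N and stays where it is left; 6 to 10 N is plenty, and more than 40 N on it (or on the green button) would be rough handling. It can be pulled up a few mm (negative), which is wrong
- raised_white: the decoy: the same kind of module with a white cap that also stands up 15 to 18 mm on a black stem; origin under the housing's centre, z up. Not to be touched
- raised_white_top (a point): centre of the top face of the raised white cap
- raised_white_cap (a joint): how far the raised white cap is pressed, m (0 to 0.003 at the start); it has to stay so
- seated_orange_a: a module on the plate whose orange cap is already fully down: white housing 54 x 54 x 18 mm with a flat orange square cap 42 x 42 x 12 mm; origin under the housing's centre (on the plate), z up, cap top 30 mm above the origin. Fixed; not to be touched
- seated_orange_b: a module on the plate whose orange cap is already fully down: white housing 54 x 54 x 18 mm with a flat orange square cap 42 x 42 x 12 mm; origin under the housing's centre (on the plate), z up, cap top 30 mm above the origin. Fixed; not to be touched
- seated_white_a: a module on the plate whose white cap is already fully down: white housing 54 x 54 x 18 mm with a flat white square cap 42 x 42 x 12 mm; origin under the housing's centre (on the plate), z up, cap top 30 mm above the origin. Fixed; not to be touched
- seated_white_b: a module on the plate whose white cap is already fully down: white housing 54 x 54 x 18 mm with a flat white square cap 42 x 42 x 12 mm; origin under the housing's centre (on the plate), z up, cap top 30 mm above the origin. Fixed; not to be touched
- counter_box: grey counter box 90 x 230 x 30 mm, fixed on the table; origin at the centre of its underside, y along its long side. Three push buttons stand on it in a row along y, 72 mm apart, in varying order
- green_button_base: fixed round black collar (52 mm across, 12 mm high) of the green push button on the counter box, with the button itself (36 mm across) in it; origin under its centre, on the box's top, button top 22 mm above the origin; the button to press
- green_button_top (a point): centre of the flat top (36 mm across) of the green button, 52 mm above the table when up; z up
- green_button (a joint): travel of the green button, m: 0 up, 0.006 fully down (hard stop); it springs back. About 1.5 N starts it, 5 N brings it fully down; pressing it past 0.004 counts
- red_button_base: fixed round black collar (52 mm across, 12 mm high) of the red push button on the counter box, with the button itself (36 mm across) in it; origin under its centre, on the box's top, button top 22 mm above the origin; not to be touched
- yellow_button_base: fixed round black collar (52 mm across, 12 mm high) of the yellow push button on the counter box, with the button itself (36 mm across) in it; origin under its centre, on the box's top, button top 22 mm above the origin; not to be touched
- spare_orange_cap: loose orange cap 42 x 42 x 12 mm lying on the table, origin under its centre; to be left where it is
- spare_white_cap: loose white cap 42 x 42 x 12 mm lying on the table, origin under its centre; to be left where it is
- spare_housing: loose empty grey housing 54 x 54 x 18 mm, origin under its centre; to be left where it is
- screwdriver: screwdriver with blue handle, 180 mm long, 26 mm thick, lying on the table, x from handle to tip, origin under its middle; to be left where it is
- pin_cup: blue cup 60 mm across, 55 mm high, origin under its centre; to be left where it is
- tape_roll: yellow ring-shaped roll 84 mm across, 20 mm high, lying flat, origin under its centre; to be left where it is

How it is judged:
By the outcome, as a careful person would: the job done as asked, in the order asked, and still so for the second after the job is handed in, with the robot touching nothing.
It also fails if it takes over 42 s, if anything falls off the work surface, if the arm or the gripper's body presses on something with over 40 N, if the wrist force passes 120 N, or if a joint passes its speed limit or range.

### The arm

A 6-joint arm with a two-finger parallel gripper is mounted at the origin on the work surface. World frame = base frame: x ahead of the robot, y to its left, z up, the work surface at z = 0. Lengths are in mm, angles in rad, forces in N, time in s.
With the tool pointing down it reaches from about 375 to 975 mm from the base axis. Payload 3.8 kg.
Tool frame: the origin (TCP) lies on the centre line of the jaws, within the pads' length; the fingertips stand 8 mm ahead of it and the grasp point (between the pads) lies 11 mm behind it; z points along the fingers, y is the line along which they close (so a half turn about z gives the same grasp; the last joint's range is limited). The gripper opens to 85 mm and grips with 20 to 120 N. Pads are 22 mm wide; open, the fingers measure 114 mm over their backs; the gripper's body (76 mm by 85 mm) begins 54 mm behind the grasp point. The pads swing forward as they close: fully open they stand 13 mm farther back than shut.
Start: joints at [1.085, 0.264, 1.604, -0, 1.274, -0.037], TCP at [292.869, 608.149, 218.68] pointing down, gripper open.
Joint ranges: [-2.63, 2.63], [-0.94, 2.18], [0.31, 2.57], [-1.31, 4.45], [0, 2.66], [-2.55, 2.55]. Speed limits (rad/s): [2.57, 2.57, 3.14, 3.14, 3.14, 3.14].

### API

Orientations are given as a unit quaternion [x, y, z, w].
In Python, from workcell import r gives the robot as it stands.
- The arm moves only by the tool step_arm, never from a script. Its argument "deltas" is one flat list of numbers, 7 for each row, row after row: the opening, from 0 (shut) to 1 (fully open), then the shift along the tool's x, y, z in mm, then the turn, a rotation vector about the tool's x, y, z in rad. A call has 1 to 10 rows; each row is the pose to reach, as a shift and turn from the pose commanded when the call began, along the tool's axes at that moment; what a row does not reach only later rows make up. A row lasts 1/8 s, in which the tool goes at most 62.5 mm and 10.7 degrees, less where a joint would pass 70% of its speed; a pose out of reach is approached as far as the arm can. A call with a gripper value outside its range is refused whole. The fingers move at their own pace and stop on an object; "squeeze" is the grip in N (left out, the last holds). Time passes only in rows, so rows that repeat a pose let the fingers close. It gives the time, the measured TCP pose, the force, the opening and the grip force at its end, in the units of the state.
- r.sense(): the state, without advancing time (a new reading comes with each control period).
- r.grab_frame(name): name is "scene" or "top" or "wrist"; returns the picture (400x640x3 uint8, red, green, blue); there is no depth.
- r.get_calibration(name): a dict with "intrinsics" (3x3 intrinsics, pixels), "R" (3x3) and "t" (3): a world point X has camera coordinates R X + t; the wrist camera has in their place "hand_eye" (4x4, takes a point from camera to tool coordinates, whose origin is the TCP and whose axes are the flange's). Camera axes: x right, y down, z forward; pixel columns grow to the right and rows downward; lengths in mm; the calibration is good to about 2 mm. A picture is of the moment at which its call begins: read the wrist's pose just before it. get_calibration takes no time and is no camera call.
- r.sign_off(): hands the job in; it is judged then, once.
The state is a dict: "time_s": time; "joint_pos": joint angles; "joint_vel": joint speeds; "joint_torque": joint torques, N m; "eef_pos": TCP position; "tcp_rot": TCP orientation; "wrist_force": force on the tool from outside, world axes, zero at the start; "torque": the same for the moment, N m; "opening": finger opening in mm; "grasp_force": force on a finger pad.
Only numpy, scipy, OpenCV 4.12 (cv2) and the standard library are available. Lean on these libraries where they do the work, as an engineer would, in place of code of your own. Each camera call takes 0.05 s, during which the arm holds its last target. There are 200 camera calls.

## Working session

There is one attempt and no reset: what is moved stays moved. The work goes in short steps, Python scripts to look and compute and a tool call to move; the robot and the scene stay as the last step left them, time stands still between calls to the robot, and variables do not carry over. Pictures are saved under pics/ and viewed, at most 10 in all, crops included, and the job is handed in when it is done.

Besides the shell and the picture viewer there is one more tool, called after ">>>" as name(argument=value, ...) on one line, values as JSON. step_arm: Moves the arm, as the interface text tells. Its arguments: {"type":"object","properties":{"deltas":{"type":"array","items":{"type":"number"}},"squeeze":{"type":"number"}},"required":["deltas"]}

```bash
mkdir -p pics; python3 - <<'E'
from workcell import r
import cv2,numpy as np
s=r.sense();print(s)
for n in("top","scene"):
    im=r.grab_frame(n);cv2.imwrite(f"pics/{n}.png",im[:,:,::-1]);np.save(f"pics/{n}.npy",im)
    c=r.get_calibration(n);print(n,c)
print(r.get_calibration("wrist"))
E
```

```text
{'time_s': 0.0, 'joint_pos': array([ 1.08511078e+00,  2.64754464e-01,  1.60538921e+00,  1.81776893e-06,
        1.27369862e+00, -3.68953348e-02]), 'joint_vel': array([ 0.00230224, -0.0010827 , -0.00010369, -0.00102147,  0.00084801,
       -0.00010512]), 'joint_torque': array([ 6.31260937e-04, -5.15125179e+01, -3.67307711e+01, -3.67366674e-04,
        1.28690896e-02, -1.67668298e-05]), 'eef_pos': array([292.50636902, 607.47896523, 217.35296597]), 'tcp_rot': array([ 2.22516796e-01,  9.74928208e-01, -1.08641662e-03, -2.91411204e-04]), 'wrist_force': array([ 0.3949893 , -0.64199062, -0.35788752]), 'torque': array([-0.062476  ,  0.00712783, -0.0169164 ]), 'grasp_force': 0.0, 'opening': 85.22127157713005}
top {'intrinsics': array([[454.76882216,   0.        , 323.42480588],
       [  0.        , 454.76882216, 194.10771055],
       [  0.        ,   0.        ,   1.        ]]), 'R': array([[-0.02693404, -0.99963582,  0.00166703],
       [-0.98549904,  0.02627359, -0.16763455],
       [ 0.16752971, -0.00615793, -0.9858478 ]]), 't': array([  28.85887997,  557.747796  , 1067.25801852])}
scene {
[... 202 characters left out ...]
1487,  0.00878699],
       [ 0.49189635,  0.63060399, -0.60031373],
       [-0.37786462, -0.46655345, -0.79971633]]), 't': array([ 435.631312  , -255.71143576, 1547.91537198])}
{'intrinsics': array([[353.67771419,   0.        , 317.62678946],
       [  0.        , 353.67771419, 202.81697985],
       [  0.        ,   0.        ,   1.        ]]), 'hand_eye': array([[ 1.22111606e-03, -9.59012194e-01, -2.83362171e-01,
         7.27340205e+01],
       [ 9.99998972e-01,  1.38396408e-03, -3.74515843e-04,
         8.77753179e-01],
       [ 7.51328327e-04, -2.83361423e-01,  9.59012899e-01,
        -1.54805094e+02],
       [ 0.00000000e+00,  0.00000000e+00,  0.00000000e+00,
         1.00000000e+00]])}
```

View pics/top.png

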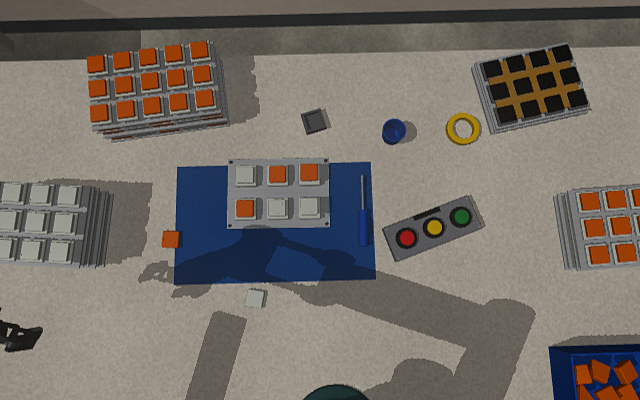

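View pics/scene.png

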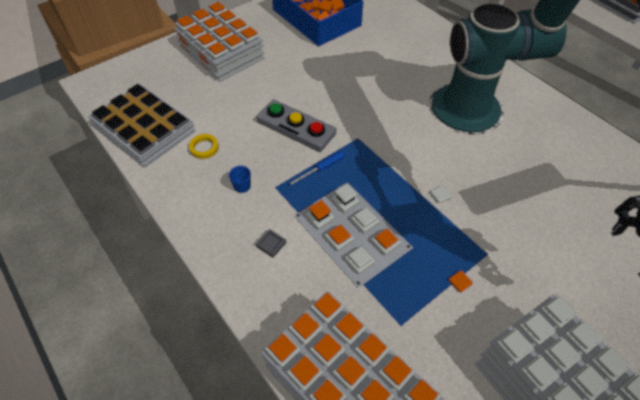

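The top view shows the plate at about (278,193), with orange caps at (277,174), (309,172) and (245,208), and the green button at (461,216). In the scene view the orange cap at (320,211) looks raised. I'll check this by triangulating.

```bash
cat > h.py <<'E'
import numpy as np,cv2
def blobs(im,col,box,amin=25):
    h=cv2.cvtColor(im,cv2.COLOR_RGB2HSV)
    lo,hi={'o':((5,170,90),(17,255,255)),'g':((45,90,40),(85,255,255))}[col]
    m=cv2.inRange(h,lo,hi);k=np.zeros_like(m);x0,y0,x1,y1=box;k[y0:y1,x0:x1]=1
    n,_,st,c=cv2.connectedComponentsWithStats(m*k)
    return [(c[i],st[i]) for i in range(1,n) if st[i,4]>=amin]
def tri(c1,p1,c2,p2):
    P=[c['intrinsics']@np.c_[c['R'],c['t']] for c in(c1,c2)]
    X=cv2.triangulatePoints(P[0],P[1],np.array(p1,float),np.array(p2,float))[:,0];return X[:3]/X[3]
def plane(K,R,t,p,z):
    d=R.T@np.linalg.inv(K)@[p[0],p[1],1];o=-R.T@t;return o+d*(z-o[2])/d[2]
E
python3 - <<'E'
from workcell import r
from h import *
np.set_printoptions(precision=1,suppress=True)
T,S=[np.load(f"pics/{n}.npy") for n in("top","scene")];ct,cs=r.get_calibration("top"),r.get_calibration("scene")
for col,bt,bs in(('o',(228,155,330,228),(290,180,412,285)),('g',(440,195,485,240),(260,95,290,125))):
    a=blobs(T,col,bt);b=blobs(S,col,bs)
    for c,st in a: print(col,'top',c,st,[plane(ct['intrinsics'],ct['R'],ct['t'],c,z)[:2] for z in(34,50,52)])
    for c,st in b: print(col,'scene',c,st)
    for c,_ in a:
        for d,_ in b:
            X=tri(ct,c,cs,d);e=cs['R']@X+cs['t'];e=cs['intrinsics']@e;e=e[:2]/e[2]-d
            if np.hypot(*e)<6: print(col,c,d,X,e)
E
python3 -c "
import cv2;i=cv2.imread('pics/scene.png')[90:290,250:420];cv2.imwrite('pics/sc.png',cv2.resize(i,None,fx=3,fy=3,interpolation=2)[:600])"
```

```text
o top [308.4 171.8] [301 164  16  17 265] [array([618. ,  49.7]), array([614.4,  49.3]), array([614. ,  49.3])]
o top [276.6 173.9] [269 166  16  17 248] [array([614.9, 129.5]), array([611.4, 127.9]), array([611. , 127.7])]
o top [244.6 208.1] [237 200  16  17 266] [array([530.7, 209.1]), array([528.4, 206.4]), array([528.1, 206. ])]
o scene [319.6 209.8] [310 201  20  18 225]
o scene [338.8 234. ] [329 226  21  18 218]
o scene [386.  238.1] [376 230  21  18 223]
o [308.4 171.8] [319.6 209.8] [616.8  49.1  41. ] [0.2 0. ]
o [276.6 173.9] [338.8 234. ] [617.5 129.1  26.9] [0.5 0.1]
o [244.6 208.1] [386.  238.1] [532.6 209.6  25.9] [0.4 0.1]
g top [461.2 216.2] [454 209  15  15 181] [array([ 496.4, -323.7]), array([ 494.6, -318.7]), array([ 494.4, -318.1])]
g scene [275.5 108.1] [269 103  14  11 111]
g [461.2 216.2] [275.5 108.1] [ 495.7 -321.4   41.7] [0.1 0. ]
```

View pics/sc.png

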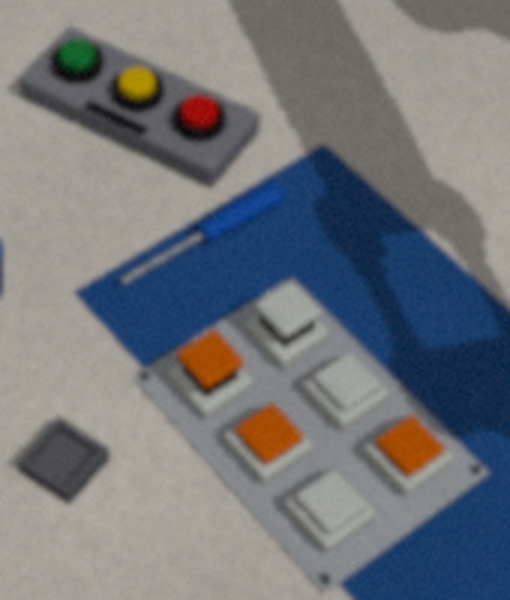

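The raised orange cap is at about (615, 49), confirmed by triangulation and by its visible black stem; the raised white one is next to it on the robot's side. The green button is at about (494, -318). I'll move above the cap with the fingers shut, lined up with the plate.

>>> step_arm(deltas=[0,-40,-27,0,0,0,0,0,-95,-65,0,0,0,-0.1,0,-150,-103,0,0,0,-0.2,0,-205,-140,0,0,0,-0.3,0,-260,-178,0,0,0,-0.4,0,-315,-215,0,0,0,-0.48,0,-370,-253,10,0,0,-0.48,0,-425,-290,25,0,0,-0.48,0,-480,-328,40,0,0,-0.48,0,-533,-364,55,0,0,-0.48])

```text
time_s: 1.35
eef_pos: [596.1, 81.0, 172.0]
tcp_rot: [-0.016, 1.0, 0.0, -0.0]
wrist_force: [1.4, 1.1, 0.3]
opening: 0.0
grasp_force: 0.0
```

>>> step_arm(deltas=[0,0,0,10,0,0,0,0,0,0,14,0,0,0,0,0,0,14,0,0,0])

```text
time_s: 1.72
eef_pos: [594.6, 84.2, 158.1]
tcp_rot: [-0.016, 1.0, 0.0, -0.001]
wrist_force: [0.1, -0.1, 0.1]
opening: -0.1
grasp_force: 0.0
```

```bash
cat > look.py <<'E'
from workcell import r
from h import *
from scipy.spatial.transform import Rotation as Ro
import sys
np.set_printoptions(precision=2,suppress=True)
def look(name,col,z,amin=400):
    s=r.sense();im=r.grab_frame("wrist");cv2.imwrite(f"pics/{name}.png",im[:,:,::-1])
    c=r.get_calibration("wrist");H=c['hand_eye'];Rw=Ro.from_quat(s['tcp_rot']).as_matrix()
    Rc=Rw@H[:3,:3];o=Rw@H[:3,3]+s['eef_pos']
    print(s['time_s'],s['eef_pos'],s['wrist_force'],s['opening'],'\n',Rw)
    for p,st in blobs(im,col,(0,0,640,400),amin):
        X=plane(c['intrinsics'],Rc.T,-Rc.T@o,p,z);print(p,st,X,'tool delta',Rw.T@(X-s['eef_pos']))
look(sys.argv[1],sys.argv[2],float(sys.argv[3]))
E
python3 look.py w1 o 50
```

```text
1.725 [594.57  84.17 158.12] [ 0.14 -0.11  0.11] -0.09958018735706387 
 [[-1.   -0.03 -0.  ]
 [-0.03  1.    0.  ]
 [ 0.    0.   -1.  ]]
[482.01 116.64] [ 453   89   61   57 2903] [530.76 201.98  50.  ] tool delta [ 59.78 119.8  108.23]
[272.58 218.3 ] [ 246  193   54   52 2671] [613.6   50.46  50.  ] tool delta [-18.05 -34.35 108.08]
[369.98 215.74] [ 345  192   52   49 2347] [608.88 126.73  50.  ] tool delta [-15.83  42.03 108.11]
```

View pics/w1.png

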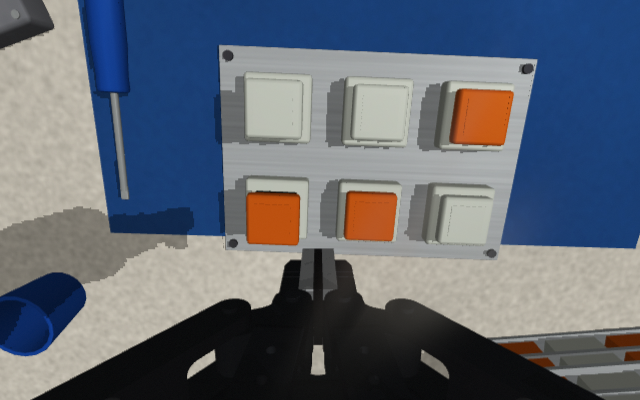

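The wrist view shows the raised orange cap at (272,218), which agrees with the top view to about 1 mm. The seated orange neighbour is at (370,216) and the raised white cap is at (275,107). I'll centre over the raised orange cap and go down close to it.

>>> step_arm(deltas=[0,-9,-17,0,0,0,0,0,-18,-34,15,0,0,0,0,-18,-34,50,0,0,0,0,-18,-34,75,0,0,0,0,-18,-34,88,0,0,0,0,-18,-34,88,0,0,0])

```text
time_s: 2.52
eef_pos: [613.8, 48.8, 69.1]
tcp_rot: [-0.015, 1.0, -0.0, -0.001]
wrist_force: [-0.3, 0.9, 0.6]
opening: 0.0
grasp_force: 0.0
```

>>> step_arm(deltas=[0,0,0,3,0,0,0,0,0,0,6,0,0,0,0,0,0,9,0,0,0,0,0,0,12,0,0,0])

```text
time_s: 3.02
eef_pos: [614.8, 49.6, 58.8]
tcp_rot: [-0.016, 1.0, 0.0, 0.0]
wrist_force: [0.1, -0.2, -0.9]
opening: 0.5
grasp_force: 0.0
```

>>> step_arm(deltas=[0,0,0,2,0,0,0,0,0,0,4,0,0,0,0,0,0,6,0,0,0,0,0,0,8,0,0,0])

```text
time_s: 3.52
eef_pos: [614.6, 49.5, 50.5]
tcp_rot: [-0.016, 1.0, 0.0, 0.0]
wrist_force: [0.4, 0.1, 0.1]
opening: 0.3
grasp_force: 0.0
```

>>> step_arm(deltas=[0,0,0,1.5,0,0,0,0,0,0,3,0,0,0,0,0,0,4.5,0,0,0])

```text
time_s: 3.9
eef_pos: [614.6, 49.5, 46.0]
tcp_rot: [-0.016, 1.0, -0.0, 0.0]
wrist_force: [0.3, 0.1, 0.1]
opening: -0.2
grasp_force: 0.0
```

The force reading is still about zero, so I need to see where the tips are.

```bash
python3 look.py w2 o 45; python3 - <<'E'
from workcell import r
import cv2,numpy as np
a=cv2.imread('pics/w2.png')[150:350,180:460];b=r.grab_frame("scene")[140:290,250:450,::-1]
cv2.imwrite('pics/m2.png',np.vstack([cv2.resize(a,(420,300)),cv2.resize(b,(400,300),interpolation=2)[:, :].copy() if 0 else cv2.resize(b,(420,300),interpolation=2)]))
E
```

```text
3.9 [614.64  49.45  46.02] [0.32 0.11 0.08] -0.21542425628887138 
 [[-1.   -0.03  0.  ]
 [-0.03  1.   -0.  ]
 [-0.   -0.   -1.  ]]
[631.93  99.79] [ 618   38   22   94 1075] [538.63 180.99  45.  ] tool delta [ 71.87 133.85   1.01]
[469.12 248.21] [ 424  209   93   80 6266] [608.56 122.68  45.  ] tool delta [ 3.79 73.38  1.01]
[315.72 240.04] [ 273  213   91   82 4188] [606.77  49.38  45.  ] tool delta [7.87 0.17 1.01]
```

View pics/m2.png

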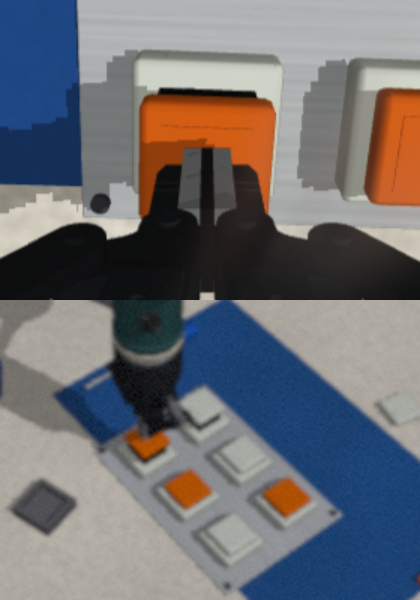

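The tips are centred on the cap, which is partly down with the stem still showing. I'll keep pressing in small steps.

>>> step_arm(deltas=[0,0,0,1,0,0,0,0,0,0,2,0,0,0])

```text
time_s: 4.25
eef_pos: [614.7, 49.5, 44.1]
tcp_rot: [-0.016, 1.0, -0.0, 0.0]
wrist_force: [-0.8, -0.3, 0.1]
opening: 0.2
grasp_force: 0.0
```

>>> step_arm(deltas=[0,0,0,1,0,0,0,0,0,0,2,0,0,0])

```text
time_s: 4.5
eef_pos: [614.6, 49.5, 42.0]
tcp_rot: [-0.016, 1.0, -0.0, -0.0]
wrist_force: [0.2, 0.4, 0.3]
opening: 0.1
grasp_force: 0.0
```

```bash
python3 look.py w3 o 45
```

```text
4.5 [614.6   49.46  42.01] [0.24 0.43 0.3 ] 0.09629743738922317 
 [[-1.   -0.03 -0.  ]
 [-0.03  1.   -0.  ]
 [ 0.   -0.   -1.  ]]
[634.17 111.01] [625  72  15  61 510] [543.09 179.8   45.  ] tool delta [ 67.41 132.5   -2.99]
[472.23 251.27] [ 426  212   95   81 6559] [608.31 122.46  45.  ] tool delta [ 4.   73.16 -2.99]
[315.68 242.3 ] [ 272  216   93   82 4112] [606.19  49.38  45.  ] tool delta [ 8.4   0.18 -2.99]
```

```bash
python3 - <<'E'
import cv2,numpy as np
a=cv2.imread('pics/w2.png')[90:350,230:530];b=cv2.imread('pics/w3.png')[90:350,230:530]
cv2.imwrite('pics/m3.png',cv2.resize(np.hstack([a,b]),(800,347),interpolation=2))
E
python3 - <<'E'
import sys;sys.path.insert(0,'.')
from h import *
for n in('w1','w2','w3'):
    im=cv2.imread(f'pics/{n}.png')[:,:,::-1];h=cv2.cvtColor(np.ascontiguousarray(im),cv2.COLOR_RGB2HSV);m=cv2.inRange(h,(5,170,90),(17,255,255))
    for y in range(190,262,6):
        x=np.flatnonzero(m[y,:560]);
        if len(x):
            sp=np.split(x,np.flatnonzero(np.diff(x)>3)+1);print(n,y,[(int(q[0]),int(q[-1])) for q in sp if len(q)>5])
E
```

```text
w1 196 [(247, 299), (347, 396)]
w1 202 [(246, 299), (347, 396)]
w1 208 [(246, 299), (346, 395)]
w1 214 [(247, 299), (346, 394)]
w1 220 [(247, 298), (345, 394)]
w1 226 [(247, 298), (345, 393)]
w1 232 [(247, 298), (345, 392)]
w1 238 [(247, 298), (346, 392)]
w1 244 [(275, 296)]
w2 214 [(278, 313), (435, 510)]
w2 220 [(274, 360), (432, 516)]
w2 226 [(273, 363), (430, 515)]
w2 232 [(273, 362), (429, 514)]
w2 238 [(273, 362), (429, 512)]
w2 244 [(273, 361), (429, 511)]
w2 250 [(273, 301), (334, 361), (428, 510)]
w2 256 [(273, 301), (334, 360), (427, 509)]
w3 214 [(436, 509)]
w3 220 [(274, 360), (434, 519)]
w3 226 [(272, 363), (433, 520)]
w3 232 [(272, 363), (433, 519)]
w3 238 [(272, 363), (432, 517)]
w3 244 [(272, 362), (432, 516)]
w3 250 [(272, 301), (334, 362), (431, 515)]
w3 256 [(272, 301), (334, 361), (430, 513)]
```

View pics/m3.png

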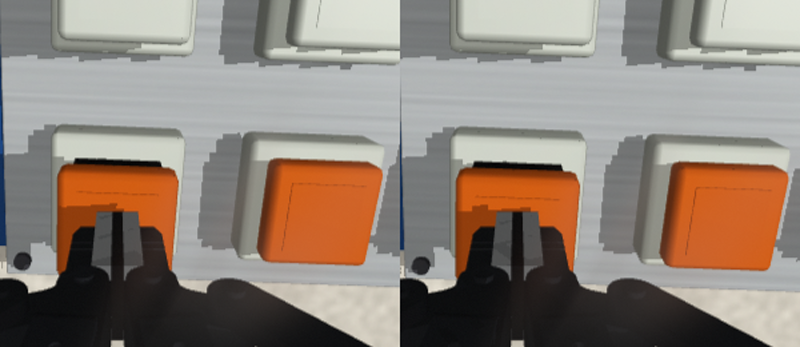

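The cap hasn't moved: its image changed only because the camera came closer, and a depth estimate from its width still puts its top at about 46–50 mm. The visible pad ends lie well behind where I assumed, which matches the zero force. I'll keep going down slowly until contact.

>>> step_arm(deltas=[0,0,0,1.5,0,0,0,0,0,0,3,0,0,0,0,0,0,4.5,0,0,0])

```text
time_s: 4.92
eef_pos: [614.6, 49.5, 37.8]
tcp_rot: [-0.016, 1.0, 0.0, -0.0]
wrist_force: [-2.4, 0.5, 4.7]
opening: 0.4
grasp_force: 2.0
```

```bash
python3 - <<'E'
from workcell import r
s=r.sense();print(s['eef_pos'],s['wrist_force'],s['torque'],s['joint_pos'])
import numpy as np,cv2
a=r.grab_frame("wrist")[150:330,210:430,::-1];b=r.grab_frame("scene")[165:245,270:390,::-1]
cv2.imwrite('pics/m4.png',np.vstack([cv2.resize(a,(440,300)),cv2.resize(b,(440,293),interpolation=2)]))
E
```

```text
[614.62176801  49.45589922  37.80708268] [-2.39601788  0.45017614  4.67788719] [-0.04611375  0.33907122 -0.01031758] [ 3.98961393e-02  3.23479206e-01  1.88705941e+00  6.96625504e-06
  9.31167058e-01 -1.56208790e+00]
```

View pics/m4.png

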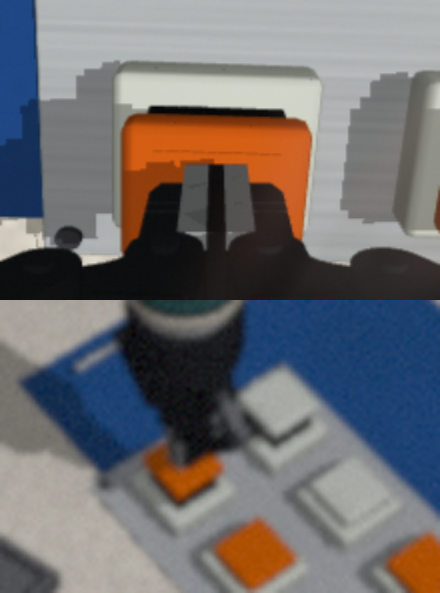

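Contact now: 4.7 N upward, with the tips on the cap at TCP z of about 38, so the cap should seat at about z 22. I'll keep pressing.

>>> step_arm(deltas=[0,0,0,1.5,0,0,0,0,0,0,3,0,0,0,0,0,0,4.5,0,0,0,0,0,0,6,0,0,0])

```text
time_s: 5.52
eef_pos: [614.6, 49.5, 31.6]
tcp_rot: [-0.016, 1.0, 0.0, 0.0]
wrist_force: [-1.8, -0.6, 3.9]
opening: 0.1
grasp_force: 2.0
```

>>> step_arm(deltas=[0,0,0,1.5,0,0,0,0,0,0,3,0,0,0,0,0,0,4.5,0,0,0,0,0,0,6,0,0,0])

```text
time_s: 6.02
eef_pos: [614.6, 49.5, 25.5]
tcp_rot: [-0.016, 1.0, 0.0, 0.0]
wrist_force: [-1.5, -0.6, 4.9]
opening: -0.1
grasp_force: 2.0
```

>>> step_arm(deltas=[0,0,0,0.7,0,0,0,0,0,0,1.5,0,0,0])

```text
time_s: 6.28
eef_pos: [614.6, 49.5, 24.0]
tcp_rot: [-0.016, 1.0, -0.0, 0.0]
wrist_force: [-2.0, 0.1, 4.0]
opening: -0.3
grasp_force: 2.0
```

>>> step_arm(deltas=[0,0,0,0.5,0,0,0,0,0,0,1,0,0,0])

```text
time_s: 6.52
eef_pos: [614.6, 49.5, 23.1]
tcp_rot: [-0.016, 1.0, -0.0, 0.0]
wrist_force: [-1.1, 0.1, 4.1]
opening: 0.0
grasp_force: 1.9
```

>>> step_arm(deltas=[0,0,0,0.5,0,0,0])

```text
time_s: 6.65
eef_pos: [614.6, 49.5, 22.6]
tcp_rot: [-0.016, 1.0, -0.0, 0.0]
wrist_force: [-2.3, -0.7, 4.4]
opening: -0.1
grasp_force: 1.9
```

>>> step_arm(deltas=[0,0,0,0.5,0,0,0])

```text
time_s: 6.78
eef_pos: [614.6, 49.5, 22.1]
tcp_rot: [-0.016, 1.0, -0.0, 0.0]
wrist_force: [-2.2, -0.3, 3.3]
opening: 0.4
grasp_force: 1.9
```

>>> step_arm(deltas=[0,0,0,0.5,0,0,0])

```text
time_s: 6.9
eef_pos: [614.6, 49.5, 21.6]
tcp_rot: [-0.016, 1.0, 0.0, 0.0]
wrist_force: [-0.7, 0.7, 5.1]
opening: -0.0
grasp_force: 1.9
```

>>> step_arm(deltas=[0,0,0,0.5,0,0,0])

```text
time_s: 7.02
eef_pos: [614.6, 49.5, 21.4]
tcp_rot: [-0.016, 1.0, -0.0, -0.0]
wrist_force: [-3.0, -0.7, 8.1]
opening: 0.2
grasp_force: 3.9
```

The force is rising, so this is the stop. One more small push, then back off.

>>> step_arm(deltas=[0,0,0,0.4,0,0,0,0,0,0,0.4,0,0,0])

```text
time_s: 7.28
eef_pos: [614.6, 49.5, 21.4]
tcp_rot: [-0.016, 1.0, -0.0, -0.0]
wrist_force: [-3.2, 0.0, 7.8]
opening: -0.2
grasp_force: 3.9
```

>>> step_arm(deltas=[0,0,0,-3,0,0,0,0,0,0,-15,0,0,0,0,0,0,-50,0,0,0,0,0,0,-100,0,0,0,0,0,0,-135,0,0,0,0,0,0,-135,0,0,0])

```text
time_s: 8.02
eef_pos: [617.9, 49.6, 160.8]
tcp_rot: [-0.016, 1.0, 0.0, 0.004]
wrist_force: [0.5, 0.3, -0.1]
opening: 0.2
grasp_force: 0.0
```

```bash
python3 look.py w5 o 34; cp pics/scene.png pics/scene0.png; python3 - <<'E'
from workcell import r
from h import *
np.set_printoptions(precision=1,suppress=True)
T,S=r.grab_frame("top"),r.grab_frame("scene");ct,cs=r.get_calibration("top"),r.get_calibration("scene")
a=blobs(T,'o',(228,155,330,228));b=blobs(S,'o',(290,180,412,285))
for c,st in a+b:print(c,st)
for c,_ in a:
  for d,_ in b:
    X=tri(ct,c,cs,d);e=cs['intrinsics']@(cs['R']@X+cs['t']);e=e[:2]/e[2]-d
    if np.hypot(*e)<3:print(X,e)
E
```

```text
8.025 [617.91  49.61 160.78] [ 0.49  0.32 -0.08] 0.23730273343878477 
 [[-1.   -0.03  0.01]
 [-0.03  1.    0.  ]
 [-0.01  0.   -1.  ]]
[531.65  84.42] [ 501   56   64   59 3081] [531.43 209.09  34.  ] tool delta [ 82.58 162.09 126.06]
[317.03 184.15] [ 292  159   52   51 2458] [613.95  49.99  34.  ] tool delta [  5.08   0.49 126.74]
[413.22 187.83] [ 387  163   54   51 2420] [614.48 128.89  34.  ] tool delta [  2.09  79.34 126.77]
[278.2 173.3] [271 166  14  16 188]
[308.4 172.3] [301 166  16  14 217]
[244.3 208.3] [237 200  16  17 255]
[319.4 212.9] [310 205  20  17 198]
[338.8 234. ] [329 226  21  17 216]
[385.9 238.2] [376 230  21  18 220]
[617.8 126.8  25. ] [-0.3 -0. ]
[618.2  49.8  29. ] [0.1 0. ]
[532.7 210.   26. ] [0.6 0.1]
```

View pics/w5.png

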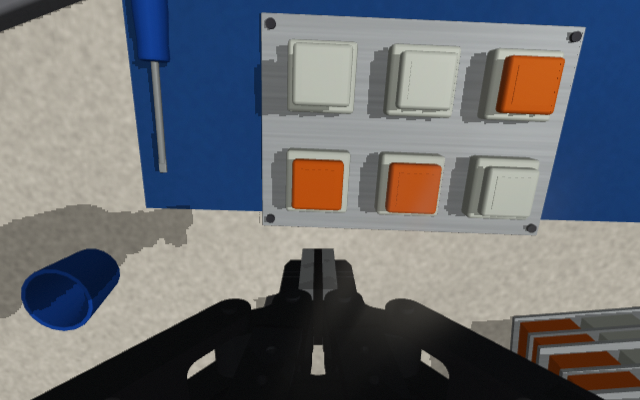

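The wrist view shows the orange cap at (317,184) now seated, with the same size as its neighbours and no stem visible. The height drop matches too. Next is the green button, with the hand turned across the row.

>>> step_arm(deltas=[0,15,-40,0,0,0,0,0,30,-80,0,0,0,0.15,0,45,-120,0,0,0,0.3,0,60,-160,0,0,0,0.45,0,75,-205,0,0,0,0.6,0,90,-250,0,0,0,0.75,0,105,-295,0,0,0,0.9,0,120,-335,0,0,0,1.05,0,131,-364,0,0,0,1.2,0,131,-364,0,0,0,1.2])

```text
time_s: 9.43
eef_pos: [493.0, -319.6, 153.4]
tcp_rot: [0.553, 0.833, -0.0, -0.002]
wrist_force: [0.1, 1.6, -0.3]
opening: 0.2
grasp_force: 0.0
```

>>> step_arm(deltas=[0,0,0,0,0,0,0,0,0,0,0,0,0,0])

```text
time_s: 9.68
eef_pos: [495.0, -317.2, 154.9]
tcp_rot: [0.551, 0.835, 0.0, -0.001]
wrist_force: [0.2, 0.3, 0.4]
opening: -0.1
grasp_force: 0.0
```

```bash
python3 look.py w6 g 52
```

```text
9.675 [ 495.04 -317.18  154.93] [0.18 0.34 0.39] -0.09366615194879863 
 [[-0.39  0.92 -0.  ]
 [ 0.92  0.39  0.  ]
 [ 0.   -0.   -1.  ]]
[316.8  199.31] [ 294  176   46   47 1669] [ 494.66 -317.6    52.  ] tool delta [ -0.38  -0.46 102.93]
```

View pics/w6.png

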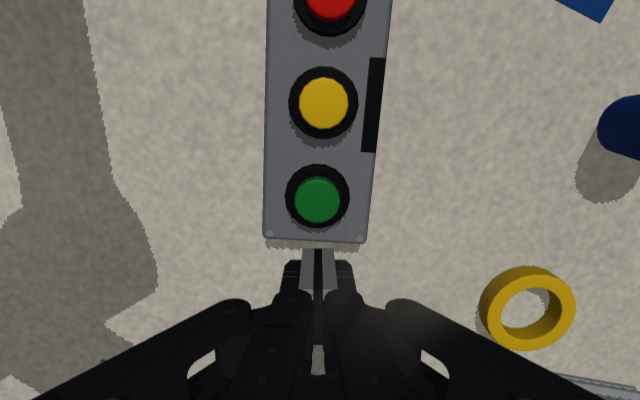

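The green button at (317,199) is directly under the tool. From the cap, the tips sit about 12.6 mm behind the TCP, so contact should come at TCP z of about 39.4 and full travel at about 33.4.

>>> step_arm(deltas=[0,0,0,25,0,0,0,0,0,0,60,0,0,0,0,0,0,90,0,0,0,0,0,0,105,0,0,0,0,0,0,111,0,0,0,0,0,0,111,0,0,0])

```text
time_s: 10.48
eef_pos: [495.6, -318.5, 45.2]
tcp_rot: [0.552, 0.834, 0.0, 0.0]
wrist_force: [-0.5, 0.0, 0.7]
opening: -0.1
grasp_force: 0.0
```

>>> step_arm(deltas=[0,0,0,2,0,0,0,0,0,0,4,0,0,0,0,0,0,6,0,0,0,0,0,0,7,0,0,0])

```text
time_s: 10.98
eef_pos: [495.4, -318.7, 38.1]
tcp_rot: [0.552, 0.834, -0.0, 0.0]
wrist_force: [-0.2, 0.2, 2.0]
opening: -0.2
grasp_force: 1.1
```

>>> step_arm(deltas=[0,0,0,1,0,0,0,0,0,0,2,0,0,0])

```text
time_s: 11.22
eef_pos: [495.3, -318.7, 36.1]
tcp_rot: [0.552, 0.834, -0.0, 0.0]
wrist_force: [-0.6, -0.1, 3.0]
opening: 0.2
grasp_force: 1.6
```

>>> step_arm(deltas=[0,0,0,0.7,0,0,0,0,0,0,1.4,0,0,0,0,0,0,2,0,0,0])

```text
time_s: 11.6
eef_pos: [495.4, -318.8, 34.0]
tcp_rot: [0.552, 0.834, -0.0, 0.0]
wrist_force: [-0.6, -0.8, 4.9]
opening: 0.3
grasp_force: 2.2
```

>>> step_arm(deltas=[0,0,0,0.5,0,0,0,0,0,0,1,0,0,0])

```text
time_s: 11.85
eef_pos: [495.4, -318.7, 33.4]
tcp_rot: [0.552, 0.834, -0.0, 0.0]
wrist_force: [-1.2, 0.9, 10.0]
opening: 0.3
grasp_force: 4.7
```

>>> step_arm(deltas=[0,0,0,0.3,0,0,0,0,0,0,0.5,0,0,0])

```text
time_s: 12.1
eef_pos: [495.4, -318.8, 33.4]
tcp_rot: [0.552, 0.834, -0.0, 0.0]
wrist_force: [-2.5, 0.1, 11.8]
opening: 0.2
grasp_force: 5.5
```

The button is at its hard stop with 11.8 N. Now I'll retract and check.

>>> step_arm(deltas=[0,0,0,-4,0,0,0,0,0,0,-20,0,0,0,0,0,0,-60,0,0,0,0,0,0,-110,0,0,0,0,0,0,-150,0,0,0,0,0,0,-150,0,0,0,0,0,0,-150,0,0,0])

```text
time_s: 12.98
eef_pos: [494.3, -317.8, 181.7]
tcp_rot: [0.552, 0.834, 0.0, -0.001]
wrist_force: [-1.4, 0.3, -0.2]
opening: -0.3
grasp_force: 0.0
```

```bash
python3 look.py w7 g 52; python3 - <<'E'
from workcell import r
from h import *
np.set_printoptions(precision=1,suppress=True)
T,S=r.grab_frame("top"),r.grab_frame("scene");ct,cs=r.get_calibration("top"),r.get_calibration("scene")
cv2.imwrite('pics/topf.png',T[:,:,::-1])
a=blobs(T,'o',(228,155,330,228));b=blobs(S,'o',(290,180,412,285))
for c,_ in a:
  for d,_ in b:
    X=tri(ct,c,cs,d);e=cs['intrinsics']@(cs['R']@X+cs['t']);e=e[:2]/e[2]-d
    if np.hypot(*e)<3:print(X,e)
E
```

```text
12.975 [ 494.32 -317.82  181.66] [-1.43  0.29 -0.22] -0.33540366670334437 
 [[-0.39  0.92 -0.  ]
 [ 0.92  0.39  0.  ]
 [ 0.   -0.   -1.  ]]
[317.99 190.36] [ 298  169   41   43 1399] [ 494.69 -317.77   52.  ] tool delta [ -0.27   0.45 129.66]
[617.4 129.2  26.9] [0.4 0.1]
[616.5  48.9  26. ] [0.4 0.1]
[532.8 209.5  25.9] [0.5 0.1]
```

View pics/topf.png

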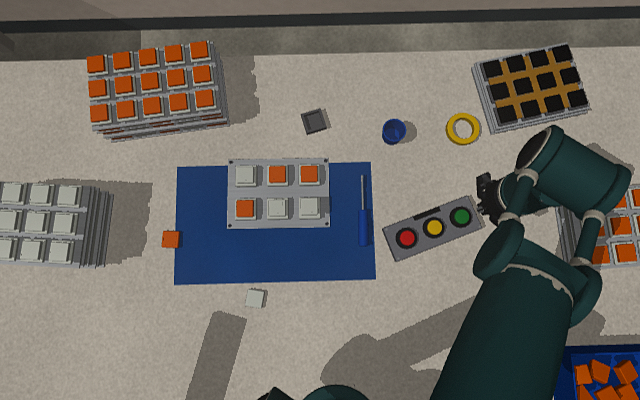

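The top view shows everything in its original place and the hand clear. The pressed cap at (308,173) now triangulates to the same height as the two seated ones (26 mm against 26–27 mm).

```bash
python3 -c "
from workcell import r
print(r.sign_off())"
```

```text
the job is handed in; nothing more can be done
None
```

I pressed the raised orange cap down to its stop (about 8 N, now level with the other orange caps), then pressed the green button to its stop (about 12 N) and released it; nothing else was moved, and I handed the job in at about 13 s with the hand clear.

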